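# Re-thread and close the blue jar lid

### The job

The blue lid was put on the white jar without catching the thread: it sits too high and cannot be screwed on. Without lifting the lid off, turn it back (anticlockwise seen from above) until its white pointer is at the black line and it drops into the thread, then screw it forward (clockwise) until it is fully home with the pointer at the green line, and let go. Keep off the other jar, with the red lid.

Things in the scene. Friction and masses are not known exactly. Their poses are not given: they have to be found in the camera images.
- jar: White round ceramic jar, 80 mm wide, fixed; shoulder slopes from radius 40 mm, height 68 mm to radius 26 mm, height 83 mm. Origin: centre of its underside, z up. Lines on shoulder and side: green (lid home) along the jar's +x, black (drop-in place) 81 degrees anticlockwise from it seen from above. Screwing in from the black line lowers the lid 3 mm evenly to a hard stop at green.
- lid_center (a point): Centre, half-way up, of the loose blue ribbed round lid: 58 mm wide, 35 mm high, 60 g, 2.5 mm sideways play; hold it round its side at any angle. z up along its axis, x along its white pointer. Height above the worktop: 121 mm at the start (lying on the threads), 112 mm once dropped in, 109 mm home. To drop it falls freely if not held; a gripper holding it must go down with it.
- lid_pointer (a point): Outer end of the white pointer on the lid's top, 26 mm from its axis, 18 mm above lid_center. At the start it is 20 to 38 degrees anticlockwise from the jar's green line; the lid drops 9 mm when it is 65 to 97 degrees from it (at about the black line), beyond which a stop blocks it.
- spare_jar: A bystander: the same jar, 127 mm high, with a red lid already screwed home, fixed to the worktop. Origin at the centre of its underside. Not to be touched.
There are look-alikes about, which are no part of the job. Of the things like the part that bears lid_center, leave any that is pink or purple; of the rest the larger one is meant.

How it is judged:
By the outcome, as a careful person would: the job done as asked, in the order asked, and still so for the second after the job is handed in, with the robot touching nothing.
It also fails if it takes over 35 s, if anything falls off the work surface, if the arm or the gripper's body presses on something with over 40 N, if the wrist force passes 120 N, or if a joint passes its speed limit or range.

### The arm

A 6-joint arm with a two-finger parallel gripper is mounted at the origin on a cart in front of the work surface, level with it; the furniture and walls round the work are solid. World frame = base frame: x ahead of the robot, y to its left, z up, the work surface at z = 0. Lengths are in mm, angles in rad, forces in N, time in s.
With the tool pointing down it reaches from about 400 to 925 mm from the base axis. Payload 12.5 kg.
Tool frame: the origin (TCP) lies where the fingers leave the gripper's body, on its centre line; the fingertips stand 78 mm ahead of it and the grasp point (between the pads) lies 59 mm ahead of it (env.nose_length is the distance from the TCP to the fingertips, in mm); z points along the fingers, y is the line along which they close (so a half turn about z gives the same grasp; the last joint's range is limited). The gripper opens to 95 mm and grips with 3 to 60 N. Pads are 20 mm wide; open, the fingers measure 119 mm over their backs; the gripper's body (75 mm by 180 mm) begins 59 mm behind the grasp point.
Start: joints at [-1.276, 0.491, 1.559, -0, 1.092, -0.106], TCP at [243.869, -575.47, 292.261] pointing down, gripper open.
Joint ranges: [-3.1, 3.1], [-0.84, 2.19], [0.05, 2.79], [-1.13, 4.28], [0.06, 2.93], [-2.69, 2.69]. Speed limits (rad/s): [2.22, 2.22, 2.79, 3.14, 3.14, 3.14].

### API

Orientations are given as [roll, pitch, yaw] about the fixed x, y, z axes, in that order (R = Rz(yaw) Ry(pitch) Rx(roll)).
In Python, from cell import env gives the robot as it stands. The module is installed in compiled form; this text tells all that it offers.
- The arm moves only by the tool send_rows, never from a script. Its argument "series" is text: rows parted by semicolons, each of 6 numbers parted by spaces: the shift along the tool's x, y, z as a fraction of full scale, then the turn, a rotation vector about the tool's x, y, z as a fraction of full scale. A call has 1 to 5 rows; each row shifts and turns the commanded pose from where the row before left it, along the tool's axes as they then stand; what a row does not reach is not made up. Full scale, the value 1, is 60 mm for a shift and 10 degrees for a turn. A row lasts 1/8 s, in which the tool goes at most 62.5 mm and 10.7 degrees, less where a joint would pass 70% of its speed; a pose out of reach is approached as far as the arm can. A call with a number of a shift or a turn outside -1 to 1 is refused whole. A call with a gripper value outside its range is refused whole. "fingers" is the opening, from 0 (shut) to 1 (fully open), set as the call begins (left out, the last holds). The fingers move at their own pace and stop on an object; the grip force is fixed at half the most. Time passes only in rows, so rows that do not move let the fingers close. It gives the time, the measured TCP pose, the force, the opening and the grip force at its end, in the units of the state.
- env.state(): the state, without advancing time (a new reading comes with each control period).
- env.read_camera(name): name is "scene" or "top" or "wrist"; returns a dict with "color" (384x512x3 uint8, red, green, blue), "z_map" (384x512 float32, mm along the optical axis (not along the pixel's ray), 0 where there is no reading), "fovy" (degrees; the focal length in pixels is half the picture's height over the tangent of half this angle, whatever the lens; pixels are square), "cx", "cy" (the principal point, pixels), "R" (3x3) and "t" (3): a world point X has camera coordinates R X + t. Camera axes: x right, y down, z forward; pixel columns grow to the right and rows downward; lengths in mm; the calibration is good to about 2 mm. The wrist camera is an equidistant fisheye: a pixel r from the principal point sees the ray r / f radians off the axis. A picture is of the moment at which its call begins.
- env.job_done(): hands the job in; it is judged then, once.
The state is a dict: "t": time; "joints": joint angles; "qvel": joint speeds; "tau": joint torques, N m; "eef_pos": TCP position; "tcp_rot": TCP orientation; "ft_force": force on the tool from outside, world axes, zero at the start; "moment": the same for the moment, N m; "opening": opening from 0.0 (shut) to 1.0 (fully open); "grip_force": force on a finger pad.
Only numpy, scipy, OpenCV 4.12 (cv2) and the standard library are available. Lean on these libraries where they do the work, as an engineer would, in place of code of your own. Each camera call takes 0.05 s, during which the arm holds its last target. There are 200 camera calls.

## Working session

There is one attempt and no reset: what is moved stays moved. The work goes in short steps, Python scripts to look and compute and a tool call to move; the robot and the scene stay as the last step left them, time stands still between calls to the robot, and variables do not carry over. Pictures are saved under pics/ and viewed, at most 10 in all, crops included, and the job is handed in when it is done.

Besides the shell and the picture viewer there is one more tool, called after ">>>" by a JSON object that holds its "op" and its "data". send_rows: Moves the arm, as the interface text tells. Shift numbers are shares of 60 mm and turn numbers shares of 10 degrees, none past 1 either way. Its arguments: {"type":"object","properties":{"series":{"type":"string"},"fingers":{"type":"number"}},"required":["series"]}

```bash
mkdir -p pics; cat > h.py <<'E'
import numpy as np, cv2
from cell import env
def cam(n,save=None):
    c=env.read_camera(n)
    if save: cv2.imwrite('pics/'+save,c['color'][:,:,::-1])
    return c
def world(c,u,v,d=None):
    f=c['color'].shape[0]/2/np.tan(np.radians(c['fovy'])/2)
    z=c['z_map'][v,u] if d is None else d
    p=np.stack([(u-c['cx'])/f*z,(v-c['cy'])/f*z,z+0*u],-1)
    return (p-c['t'])@c['R']
def plane(c,u,v,h):
    f=c['color'].shape[0]/2/np.tan(np.radians(c['fovy'])/2)
    r=np.stack([(u-c['cx'])/f,(v-c['cy'])/f,1+0.*u],-1)@c['R']
    o=-c['R'].T@c['t']
    return o+r*((h-o[2])/r[...,2])[...,None]
E
python3 - <<'E'
from h import *
a=cam('scene');b=cam('top')
im=np.hstack([cv2.resize(x['color'],(400,300)) for x in(a,b)])
np.save('a.npy',a,allow_pickle=True);np.save('b.npy',b,allow_pickle=True)
cv2.imwrite('pics/1.png',np.vstack([im])[:,:,::-1])
print(env.state())
E
```

```text
{'t': 0.1, 'joints': array([-1.27555842e+00,  4.91490644e-01,  1.55935243e+00, -6.72657337e-06,
        1.09171011e+00, -1.05598090e-01]), 'qvel': array([-0.00129611,  0.00029994, -0.00085415,  0.00032587,  0.00112248,
        0.00027396]), 'tau': array([ 2.34063795e-03, -6.13622689e+01, -2.58604646e+01,  6.93632173e-02,
        4.70549392e-02, -4.22243215e-05]), 'eef_pos': array([ 243.85178602, -575.32960211,  291.73794178]), 'tcp_rot': array([-3.14063685e+00, -9.53085494e-05,  4.00839051e-01]), 'ft_force': array([-0.17552566, -0.47874871, -0.22557025]), 'moment': array([0.00016749, 0.00322788, 0.03818383]), 'grip_force': 0.0, 'opening': 1.0001974872005575}
```

View pics/1.png

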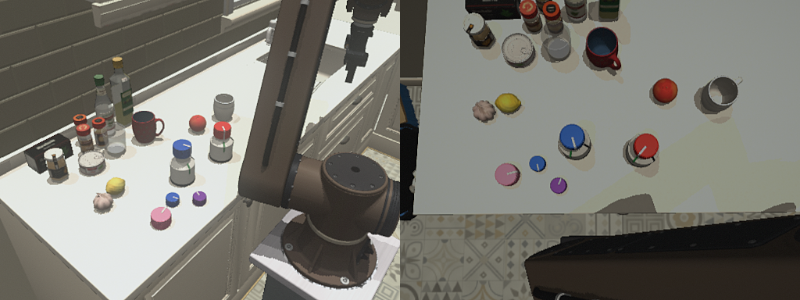

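The left half is the scene view and the right half is the top view. In full-resolution top-view pixels, the candidates are:
- large blue lid on the white jar at (220,177)
- small blue lid at (176,209)
- pink lid at (137,223)
- purple lid at (202,237)

The one meant is the large blue lid on the jar. Pink and purple are excluded, and it is the larger of the two blue ones. The red-lid spare jar is at (315,190). I'll confirm this in a crop and measure.

```bash
python3 - <<'E'
from h import *
b=np.load('b.npy',allow_pickle=True).item();a=np.load('a.npy',allow_pickle=True).item()
cr=b['color'][140:250,120:350];cv2.imwrite('pics/2.png',cv2.resize(cr,None,fx=3.4,fy=3.4,interpolation=cv2.INTER_CUBIC)[:,:,::-1])
for nm,c in(('a',a),('b',b)):
    hsv=cv2.cvtColor(c['color'],cv2.COLOR_RGB2HSV)
    m=cv2.inRange(hsv,(100,120,60),(125,255,255))
    n,l,s,ce=cv2.connectedComponentsWithStats(m)
    for i in range(1,n):
        if s[i,4]>30:
            v,u=np.where(l==i);P=world(c,u,v)
            T=P[P[:,2]>np.percentile(P[:,2],90)-4]
            print(nm,s[i],ce[i].round(1),'top h',np.percentile(P[:,2],[5,50,95]).round(),cv2.minEnclosingCircle(T[:,:2].astype(np.float32)))
c=b
print('cam',-c['R'].T@c['t'],c['fovy'])
# white pointer pixels inside blue lid, hsv
hsv=cv2.cvtColor(c['color'],cv2.COLOR_RGB2HSV)
u,v=np.meshgrid(np.arange(120,350),np.arange(140,250));P=world(c,u,v)
for lab,x0 in(('blue',(219,174)),('red',(315,187))):
    h=P[x0[1]-140,x0[0]-120];print(lab,h)
E
```

```text
a [221 179  23  13 212] [231.8 184.9] top h [134. 137. 139.] ((179.50657653808594, 382.74420166015625), 474.1567077636719)
a [212 247  17  11 129] [219.7 251.9] top h [20. 22. 25.] ((433.75433349609375, 155.3112335205078), 19.48836898803711)
b [249  65  20   5  32] [258.2  67.9] top h [ 5.  8. 10.] ((750.3074340820312, -23.647403717041016), 20.863100051879883)
b [205 159  31  31 709] [219.7 173.8] top h [136. 139. 141.] ((422.7353515625, 21.440536499023438), 95.86052703857422)
b [166 200  20  20 277] [175.1 208.5] top h [22. 24. 27.] ((387.50457763671875, 76.1871566772461), 106.98453521728516)
cam [334.9095775  -16.97632117 940.38357934] 46.48409253073901
blue [484.50114572  50.58622837 140.34023903]
red [ 461.26986485 -125.01606428  128.6243067 ]
```

View pics/2.png

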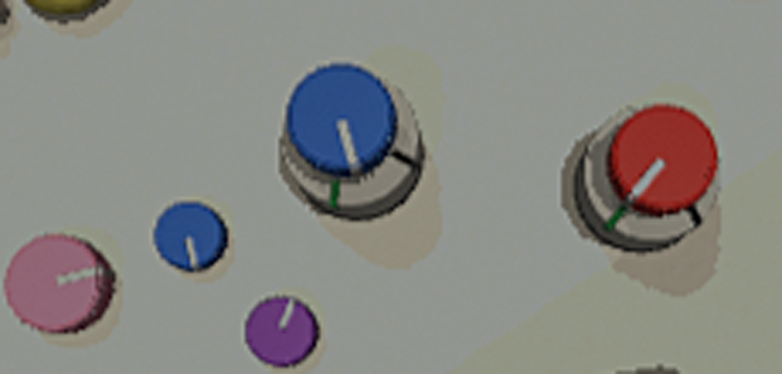

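The crop confirms it: the large blue lid is at crop (341,120), its pointer end is at (354,170), the green line is at (334,195) and the black line at (405,158). The red jar is to the right, at (663,160).

```bash
cat > m.py <<'E'
from h import *
import sys
def measure(c,box,toph=138.5,dbg=True):
    x0,y0,x1,y1=box
    hsv=cv2.cvtColor(c['color'],cv2.COLOR_RGB2HSV).astype(int)
    sub=np.zeros(hsv.shape[:2],bool);sub[y0:y1,x0:x1]=1
    H,S,V=[hsv[...,i] for i in range(3)]
    vv,uu=np.indices(H.shape);P=world(c,uu,vv)
    blue=sub&(H>100)&(H<125)&(S>120)&(V>50)&(P[...,2]>toph-6)
    pts=np.stack(np.where(blue)[::-1],1).astype(np.int32)
    hull=cv2.convexHull(pts)
    W=plane(c,hull[:,0,0].astype(float),hull[:,0,1].astype(float),toph)[:,:2]
    (ex,ey),_,_=cv2.fitEllipse(W.astype(np.float32)); r=np.linalg.norm(W-[ex,ey],axis=1)
    print('lid centre',ex,ey,'r',r.mean(),r.std())
    hm=np.zeros(H.shape,np.uint8);cv2.fillConvexPoly(hm,hull,1);hm=cv2.erode(hm,np.ones((2,2)))
    w=(hm>0)&(S<90)
    w=sub&(hm>0)&(S<90)&(V>90)
    v,u=np.where(w);Q=plane(c,u.astype(float),v.astype(float),toph+.5)[:,:2]
    d=Q-[ex,ey];k=np.linalg.norm(d,axis=1)<29
    m=d[k]; far=m[np.linalg.norm(m,axis=1)>8]
    print('pointer n',len(far),'ang',np.degrees(np.arctan2(*far.mean(0)[::-1])),'rmax',np.linalg.norm(m,axis=1).max())
    near=sub&(np.hypot(P[...,0]-ex,P[...,1]-ey)<55)
    for nm,mk in(('green',near&(H>45)&(H<90)&(S>100)&(P[...,2]<95)),('black',near&(V<45)&(S<160)&(P[...,2]>30)&(P[...,2]<90))):
        q=P[mk]; 
        if len(q): print(nm,len(q),q.mean(0).round(1),'ang',np.degrees(np.arctan2(q[:,1].mean()-ey,q[:,0].mean()-ex)).round(1))
    return ex,ey
E
python3 - <<'E'
from m import *
b=np.load('b.npy',allow_pickle=True).item()
measure(b,(190,150,255,215))
from h import *
hsv=cv2.cvtColor(b['color'],cv2.COLOR_RGB2HSV)
u,v=np.meshgrid(np.arange(205,250),np.arange(150,210));P=world(b,u,v)
# jar points at radius: fit circle to height 64-72 outer edge
s=P.reshape(-1,3)
for lo,hi in((66,70),(70,75),(75,80)):
    q=s[(s[:,2]>lo)&(s[:,2]<hi)];print(lo,len(q),q[:,:2].mean(0) if len(q) else '')
    if len(q)>5:
        r0=40-(q[:,2]-68).clip(0)*14/15
        from scipy.optimize import least_squares
        print(least_squares(lambda p:np.hypot(q[:,0]-p[0],q[:,1]-p[1])-r0,[484,50],loss='soft_l1').x)
st=env.state();print(st['eef_pos'],st['tcp_rot'])
E
```

```text
lid centre 484.7044982910156 49.3977165222168 r 28.083859932583767 0.3490604490293737
pointer n 32 ang -164.26039540295412 rmax 27.57986870833536
green 15 [452.1  57.7  74.9] ang 165.7
black 14 [469.2  20.6  69.2] ang -118.3
66 69 [471.45698284  36.85611137]
[486.74223017  50.33090756]
70 170 [469.95723848  39.98061967]
[486.53055155  49.98791674]
75 128 [467.20114083  43.29024901]
[486.10232129  49.8494487 ]
[ 243.85178602 -575.32960211  291.73794178] [-3.14063685e+00 -9.53085494e-05  4.00839051e-01]
```

>>> {"op": "send_rows", "data": {"series": "0.4 -0.3 0 0 0 0;0.69 -0.55 0 0 0 0;0.69 -0.55 0 0 0 0;0.69 -0.55 0 0 0 0;0.69 -0.55 0 0 0 0", "fingers": 1}}

```text
t: 0.72
eef_pos: [360.4, -361.8, 292.1]
tcp_rot: [-3.141, 0.0, 0.401]
ft_force: [0.8, -0.4, -0.0]
opening: 0.997
grip_force: 0.0
```

>>> {"op": "send_rows", "data": {"series": "0.69 -0.55 0 0 0 -0.5;0.69 -0.55 0 0 0 0;0.5 -0.7 0 0 0 0;0.5 -0.7 0 0 0 0;0.5 -0.7 0 0 0 0"}}

```text
t: 1.35
eef_pos: [426.6, -113.2, 292.1]
tcp_rot: [-3.142, 0.0, 0.488]
ft_force: [1.1, 0.1, 0.5]
opening: 0.997
grip_force: 0.0
```

>>> {"op": "send_rows", "data": {"series": "0.71 -0.65 0 0 0 0;0.71 -0.65 0 0 0 0;0.71 -0.65 0 0 0 0;0 0 0 0 0 -1;0 0 0 0 0 -1"}}

```text
t: 1.98
eef_pos: [484.6, 49.4, 291.9]
tcp_rot: [-3.141, 0.001, 0.845]
ft_force: [-0.1, -0.5, -0.6]
opening: 1.0
grip_force: 0.0
```

>>> {"op": "send_rows", "data": {"series": "0 0 0 0 0 -1;0 0 0 0 0 -1;0 0 0 0 0 -1;0 0 0 0 0 -0.8;0 0 0 0 0 0"}}

```text
t: 2.6
eef_pos: [484.6, 48.5, 292.1]
tcp_rot: [-3.141, 0.0, 1.499]
ft_force: [0.1, 0.1, 0.2]
opening: 1.0
grip_force: 0.0
```

```bash
python3 - <<'E'
from m import *
w=cam('wrist','3w.png'); b=cam('top'); a=cam('scene')
cv2.imwrite('pics/3.png',np.hstack([w['color'],cv2.resize(b['color'][120:250,150:280],(284,284))[:, :] if 0 else cv2.copyMakeBorder(cv2.resize(b['color'][120:250,150:280],(284,284)),0,100,0,0,cv2.BORDER_CONSTANT)])[:,:,::-1])
st=env.state();print(st['eef_pos'],st['tcp_rot'],st['joints'])
print(w['fovy'],w['cx'],w['cy'],-w['R'].T@w['t'],w['R'])
E
```

```text
[484.65006891  48.46874612 292.14269788] [-3.14143445e+00  8.03222986e-05  1.49752493e+00] [-3.60094821e-02  2.95947429e-01  1.88743218e+00 -9.08919358e-05
  9.58374127e-01  3.73141813e-02]
65.70646984690485 257.54109262793696 190.23170616190097 [488.82626383 130.52419343 384.49335289] [[ 9.97392036e-01 -7.21674254e-02 -9.94610647e-04]
 [-6.88730647e-02 -9.55801558e-01  2.85831912e-01]
 [-2.15784036e-02 -2.85017971e-01 -9.58279254e-01]]
```

View pics/3.png

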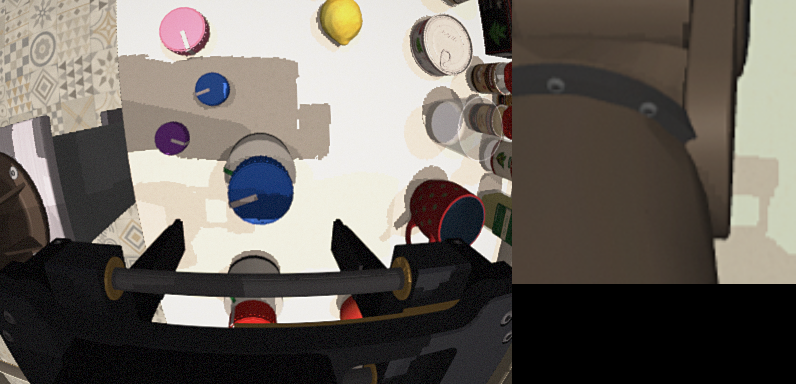

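The wrist view shows the blue lid at (261,190), its pointer running to (230,202), the green line at (228,170), and the fingertips at (180,222) and (335,222) straddling it. The red jar is at (253,310), below the bar. I'll refine the centre and angles from this view.

```bash
cat > w.py <<'E'
from h import *
def wray(c,u,v):
    f=192/np.tan(np.radians(c['fovy'])/2)
    dx,dy=u-c['cx'],v-c['cy'];r=np.hypot(dx,dy)+1e-9;th=r/f
    return np.stack([np.sin(th)*dx/r,np.sin(th)*dy/r,np.cos(th)],-1)
def wplane(c,u,v,h):
    r=wray(c,u,v)@c['R'];o=-c['R'].T@c['t'];return o+r*((h-o[2])/r[...,2])[...,None]
def wmeasure(toph,box,jar=None):
    c=cam('wrist');I=c['color'];hsv=cv2.cvtColor(I,cv2.COLOR_RGB2HSV).astype(int)
    H,S,V=[hsv[...,i] for i in range(3)];vv,uu=np.indices(H.shape)
    r=wray(c,uu,vv);P=(r*(c['z_map']/r[...,2])[...,None]-c['t'])@c['R'];P[c['z_map']<=0]=0
    sub=np.zeros(H.shape,bool);sub[box[1]:box[3],box[0]:box[2]]=1
    bl=sub&(H>100)&(H<125)&(S>120)
    print('lid top z by depth',np.percentile(P[bl][:,2],[50,80,95]).round(1))
    top=sub&(abs(P[...,2]-toph)<5)&bl
    hull=cv2.convexHull(np.stack(np.where(top)[::-1],1).astype(np.int32))
    W=wplane(c,hull[:,0,0]+0.,hull[:,0,1]+0.,toph)[:,:2]
    (ex,ey),ax,_=cv2.fitEllipse(W.astype(np.float32));print('lid',round(ex,1),round(ey,1),ax)
    hm=np.zeros(H.shape,np.uint8);cv2.fillConvexPoly(hm,hull,1)
    w=(hm>0)&(S<110)&(V>90);v,u=np.where(w);d=wplane(c,u+0.,v+0.,toph)[:,:2]-[ex,ey]
    d=d[np.hypot(*d.T)>10];pa=np.degrees(np.arctan2(*d.mean(0)[::-1]));print('pointer',len(d),pa.round(1))
    q=P[sub&(P[...,2]>66)&(P[...,2]<82)&(S<100)&(np.hypot(P[...,0]-ex,P[...,1]-ey)<48)]
    from scipy.optimize import least_squares
    j=jar
    if len(q)>30:
        jf=least_squares(lambda p:np.hypot(q[:,0]-p[0],q[:,1]-p[1])-40+(q[:,2]-68).clip(0)*14/15,[ex,ey],loss='soft_l1').x
        print('jar',jf.round(1),len(q)); j=jar or jf
    if j is None: j=(ex,ey)
    near=np.hypot(P[...,0]-j[0],P[...,1]-j[1])<48
    for nm,m in(('green',(H>45)&(H<90)&(S>90)),('black',(V<50))):
        q=P[m&near&sub&(P[...,2]>20)&(P[...,2]<86)]
        if len(q)>3: print(nm,len(q),np.degrees(np.arctan2(*(q[:,:2].mean(0)-j)[::-1])).round(1))
    return c
E
python3 - <<'E'
from w import *
wmeasure(138.5,(200,110,320,245))
E
```

```text
lid top z by depth [139.  139.6 140.2]
lid 485.4 54.5 (55.95643997192383, 57.21263122558594)
pointer 123 -153.7
jar [485.3  53. ] 1260
green 35 164.8
```

```bash
python3 - <<'E'
from w import *
c=cam('wrist');I=c['color'];hsv=cv2.cvtColor(I,cv2.COLOR_RGB2HSV).astype(int);H,S,V=[hsv[...,i] for i in range(3)]
vv,uu=np.indices(H.shape);r=wray(c,uu,vv);P=(r*(c['z_map']/r[...,2])[...,None]-c['t'])@c['R']
st=env.state();print(st['eef_pos'])
for s in((150,200,200,245),(320,200,370,245)):
    q=P[s[1]:s[3],s[0]:s[2]].reshape(-1,3);q=q[(q[:,2]>205)&(q[:,2]<235)];print('finger',len(q),q.min(0).round(1),q.max(0).round(1))
    k=q[q[:,2]<219];print(' tip',k.mean(0).round(1),k.min(0).round(1),k.max(0).round(1))
lid=(abs(P[...,2]-139)<4)&(np.hypot(P[...,0]-485,P[...,1]-53)<27)
w=lid&(S<110)&(V>90);v,u=np.where(w);W=wplane(c,u+0.,v+0.,138.5)[:,:2]
n,l=cv2.connectedComponents(w.astype(np.uint8));print(np.bincount(l[w]))
vx,vy,x0,y0=cv2.fitLine(W.astype(np.float32),cv2.DIST_HUBER,0,.01,.01).ravel();print('PCA ang',np.degrees(np.arctan2(vy,vx)),x0,y0)
t=(W-[x0,y0])@[vx,vy];print(t.min(),t.max(), 'ends',[x0+vx*t.min(),y0+vy*t.min()],[x0+vx*t.max(),y0+vy*t.max()])
cv2.imwrite('pics/4.png',cv2.resize(I[110:250,150:370],None,fx=3.6,fy=3.6,interpolation=cv2.INTER_CUBIC)[:,:,::-1])
E
```

```text
[484.65147024  48.47475522 292.17722755]
finger 300 [429.9  47.2 214.1] [436.8  66.  234.9]
 tip [435.   58.9 216.7] [431.6  47.2 214.1] [436.4  65.6 218.9]
finger 303 [529.7  40.6 213.9] [538.2  58.3 234.9]
 tip [531.5  51.5 216.7] [529.9  40.6 213.9] [535.5  58.3 219. ]
[  0 139   1   1]
PCA ang 17.60424 470.84567 49.11162
-13.014190690122588 11.607412315954859 ends [np.float64(458.44095894318804), np.float64(45.17560397932129)] [np.float64(481.9094897582957), np.float64(52.62217302913054)]
```

View pics/4.png

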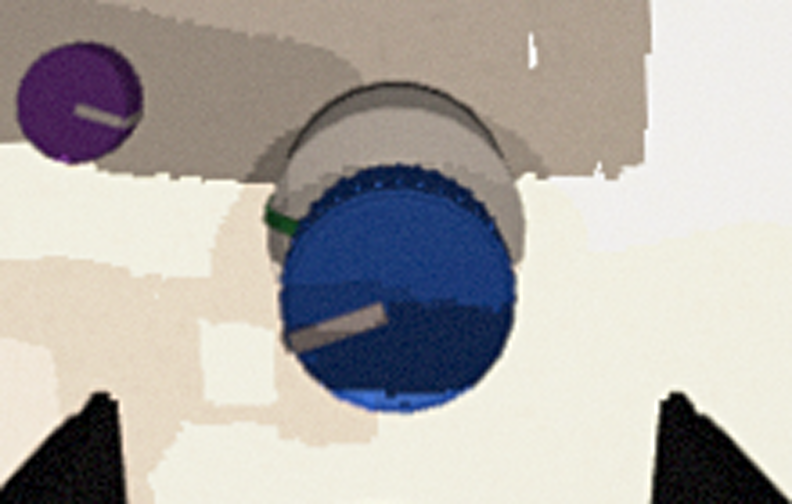

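The lid and jar axis comes out at about (486.3, 49.5), once the wrist camera's bias is corrected against the known fingertips. The pointer is about 31° anticlockwise of green. I'll descend, centre and grip.

>>> {"op": "send_rows", "data": {"series": "0.02 0.026 0.8 0 0 0;0 0 0.6 0 0 0;0 0 0.3 0 0 0;0 0 0.13 0 0 0;0 0 0 0 0 0"}}

```text
t: 3.48
eef_pos: [486.4, 49.6, 182.4]
tcp_rot: [-3.141, 0.0, 1.5]
ft_force: [0.3, -0.5, 0.7]
opening: 0.998
grip_force: 0.0
```

>>> {"op": "send_rows", "data": {"series": "0 0 0 0 0 0;0 0 0 0 0 0;0 0 0 0 0 0;0 0 0 0 0 0", "fingers": 0.4}}

```text
t: 3.98
eef_pos: [486.4, 49.6, 182.6]
tcp_rot: [3.141, 0.0, 1.5]
ft_force: [-0.0, 0.6, 0.7]
opening: 0.637
grip_force: 0.1
```

>>> {"op": "send_rows", "data": {"series": "0 0 0 0 0 0;0 0 0 0 0 0;0 0 0 0 0 0"}}

```text
t: 4.35
eef_pos: [486.4, 49.5, 182.5]
tcp_rot: [3.141, 0.0, 1.5]
ft_force: [-0.3, 0.0, 3.6]
opening: 0.613
grip_force: 30.0
```

>>> {"op": "send_rows", "data": {"series": "0 0 0 0 0 -0.4;0 0 0 0 0 -0.5;0 0 0 0 0 -0.5;0 0 0 0 0 -0.5;0 0 0 0 0 -0.5"}}

```text
t: 4.97
eef_pos: [486.5, 49.5, 182.5]
tcp_rot: [3.141, 0.0, 1.922]
ft_force: [-0.2, -0.2, 3.6]
opening: 0.617
grip_force: 30.0
```

>>> {"op": "send_rows", "data": {"series": "0 0 0 0 0 -0.5;0 0 0 0 0 -0.5;0 0 0 0 0 -0.5;0 0 0 0 0 -0.5;0 0 0 0 0 -0.4"}}

```text
t: 5.6
eef_pos: [486.4, 49.5, 182.2]
tcp_rot: [-3.141, 0.0, 2.341]
ft_force: [1.0, -0.9, -0.2]
opening: 0.615
grip_force: 30.0
```

```bash
python3 - <<'E'
from w import *
c=cam('wrist','5.png');s=env.state();print(s['moment'],s['ft_force'],s['eef_pos'],s['tcp_rot'])
cv2.imwrite('pics/5.png',cv2.resize(c['color'][110:384,100:420],None,fx=2,fy=2)[:,:,::-1])
E
```

```text
[ 0.03923194 -0.31250969 -0.0317034 ] [1.14357142 0.04701151 0.03132218] [486.40371432  49.50100418 182.26729745] [-3.14152907e+00  1.80421888e-04  2.34374824e+00]
```

View pics/5.png

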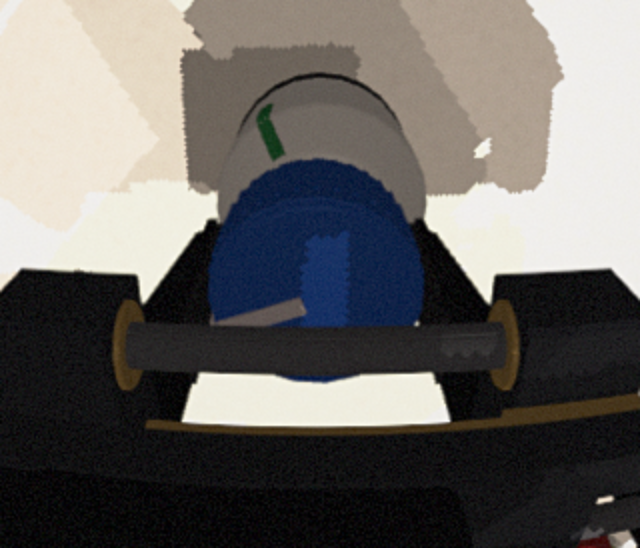

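In the wrist view the lid has turned with the fingers: the pointer is at (215,320)–(300,307) and the green line is at (270,130), now well behind it. The support force has gone from 3.6 N to 0, so the lid is over the drop-in place. I'll lower it.

>>> {"op": "send_rows", "data": {"series": "0 0 0.02 0 0 0;0 0 0.03 0 0 0;0 0 0.03 0 0 0;0 0 0.03 0 0 0"}}

```text
t: 6.15
eef_pos: [486.4, 49.6, 175.7]
tcp_rot: [3.142, 0.0, 2.338]
ft_force: [0.9, 0.1, -0.1]
opening: 0.617
grip_force: 30.0
```

>>> {"op": "send_rows", "data": {"series": "0 0 0.03 0 0 0;0 0 0.01 0 0 0;0 0 0 0 0 0"}}

```text
t: 6.52
eef_pos: [486.4, 49.5, 173.6]
tcp_rot: [3.141, 0.0, 2.338]
ft_force: [0.1, -0.4, 3.1]
opening: 0.613
grip_force: 30.0
```

>>> {"op": "send_rows", "data": {"series": "0 0 0.003 0 0 0.4;0 0 0.003 0 0 0.5;0 0 0.003 0 0 0.5;0 0 0.003 0 0 0.5;0 0 0.003 0 0 0.5"}}

```text
t: 7.15
eef_pos: [486.4, 49.6, 173.1]
tcp_rot: [3.141, 0.0, 1.917]
ft_force: [-2.5, -0.3, 10.5]
opening: 0.611
grip_force: 30.0
```

```bash
python3 - <<'E'
from h import *
s=env.state();print(s['moment'],s['ft_force'],s['eef_pos'],s['tcp_rot'])
E
```

```text
[0.05320809 0.33527421 0.10041402] [-2.52338065 -0.34950703 10.45638273] [486.36014528  49.58415157 173.10476905] [3.14103024e+00 3.48289471e-04 1.91659998e+00]
```

```bash
python3 - <<'E'
from w import *
c=cam('wrist')
cv2.imwrite('pics/6.png',cv2.resize(c['color'][110:384,100:420],None,fx=2,fy=2)[:,:,::-1])
E
```

```text
(no output)
```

View pics/6.png

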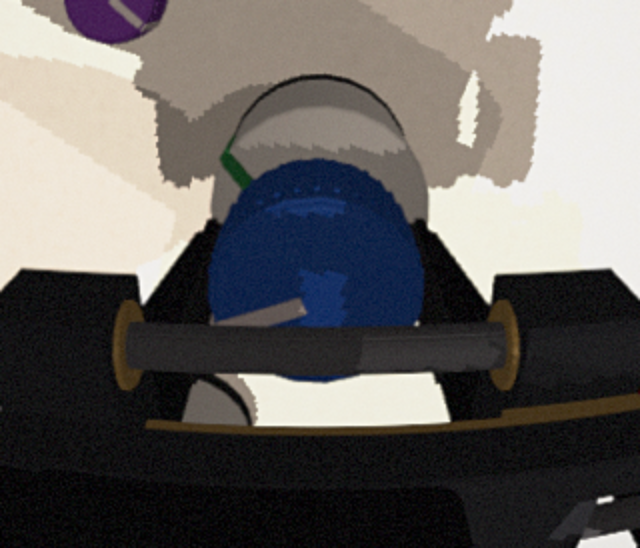

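The pointer stays fixed in the gripper at (215,320)–(300,307) while the green line, at (232,170), comes nearer, so the lid is turning with the fingers. I'll carry on.

>>> {"op": "send_rows", "data": {"series": "0 0 0.001 0 0 0.5;0 0 0.002 0 0 0.5;0 0 0.003 0 0 0.5;0 0 0.003 0 0 0.5;0 0 0.003 0 0 0.5"}}

```text
t: 7.82
eef_pos: [486.2, 49.6, 171.9]
tcp_rot: [-3.141, 0.0, 1.48]
ft_force: [-1.0, 0.6, 3.8]
opening: 0.615
grip_force: 30.0
```

>>> {"op": "send_rows", "data": {"series": "0 0 0.003 0 0 0.5;0 0 0.003 0 0 0.5;0 0 0.003 0 0 0.5;0 0 0.003 0 0 0.5;0 0 0.003 0 0 0.4"}}

```text
t: 8.45
eef_pos: [486.1, 49.6, 170.8]
tcp_rot: [-3.141, 0.0, 1.061]
ft_force: [-0.1, 1.0, -0.1]
opening: 0.613
grip_force: 30.0
```

```bash
python3 - <<'E'
from w import *
s=env.state();print(s['moment'],s['ft_force'],s['eef_pos'],s['tcp_rot'])
c=cam('wrist')
cv2.imwrite('pics/7.png',cv2.resize(c['color'][110:384,100:420],None,fx=2,fy=2)[:,:,::-1])
E
```

```text
[ 0.01686762 -0.07009056 -0.00597223] [-0.09912302  1.0269477  -0.08869399] [486.10531831  49.56253848 170.77017871] [-3.14112484e+00  3.76910618e-04  1.06149751e+00]
```

View pics/7.png

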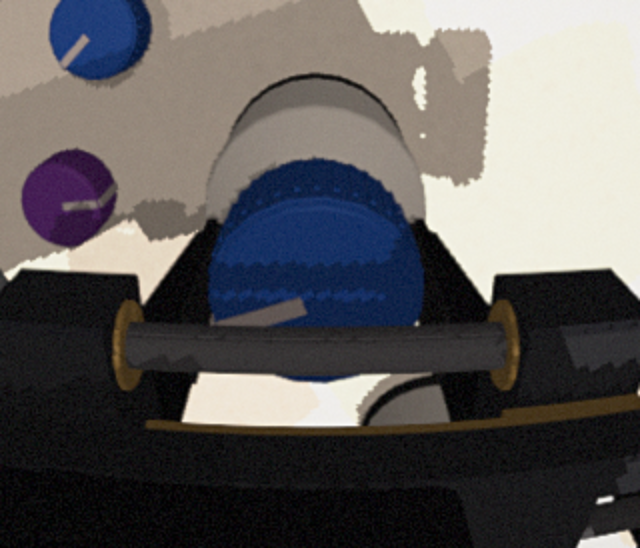

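The lid has still not slipped (the pointer is unchanged), and the green line is now hidden behind the left finger. I'll creep to the stop, watching the torque.

>>> {"op": "send_rows", "data": {"series": "0 0 0.002 0 0 0.2;0 0 0.001 0 0 0.2;0 0 0.001 0 0 0.1"}}

```text
t: 8.88
eef_pos: [486.0, 49.7, 170.6]
tcp_rot: [-3.141, 0.001, 0.977]
ft_force: [-1.6, 3.2, 2.4]
opening: 0.613
grip_force: 30.0
```

```bash
python3 -c "
from h import *
s=env.state();print(s['moment'],s['ft_force'],s['eef_pos'],s['tcp_rot'])"
```

```text
[0.58164811 0.39640161 0.72095699] [-1.56711417  3.18648076  2.43900356] [486.00277241  49.72004719 170.61931959] [-3.14095360e+00  5.33695371e-04  9.76615112e-01]
```

>>> {"op": "send_rows", "data": {"series": "0 0 0.001 0 0 0.2;0 0 0 0 0 0"}}

```text
t: 9.12
eef_pos: [485.7, 49.4, 170.6]
tcp_rot: [-3.141, 0.002, 0.942]
ft_force: [-4.5, -0.6, 4.6]
opening: 0.615
grip_force: 30.0
```

```bash
python3 -c "
from h import *
s=env.state();print(s['moment'],s['ft_force'],s['eef_pos'],s['tcp_rot'])"
```

```text
[-0.13646274  0.89594734  0.99674473] [-4.50273241 -0.62987182  4.57820542] [485.68052322  49.39704626 170.55407381] [-3.14071126e+00  1.63523760e-03  9.42108325e-01]
```

The torque is up to 1 N m, which means the hard stop. I'll release, rise straight up and check.

>>> {"op": "send_rows", "data": {"series": "0 0 0 0 0 0;0 0 0 0 0 0;0 0 0 0 0 0;0 0 0 0 0 0;0 0 0 0 0 0", "fingers": 1}}

```text
t: 9.75
eef_pos: [486.4, 49.5, 170.6]
tcp_rot: [3.141, -0.0, 0.942]
ft_force: [0.1, -0.2, -0.1]
opening: 0.998
grip_force: 0.0
```

>>> {"op": "send_rows", "data": {"series": "0 0 -0.2 0 0 0;0 0 -0.5 0 0 0;0 0 -0.6 0 0 0;0 0 -0.6 0 0 0;0 0 0 0 0 0"}}

```text
t: 10.38
eef_pos: [486.8, 49.6, 287.5]
tcp_rot: [3.137, -0.003, 0.942]
ft_force: [0.2, -0.9, -0.1]
opening: 1.001
grip_force: 0.0
```

```bash
python3 - <<'E'
from w import *
c=wmeasure(126.5,(180,110,330,245))
cv2.imwrite('pics/8.png',cv2.resize(c['color'][100:260,150:370],None,fx=3.5,fy=3.5,interpolation=cv2.INTER_CUBIC)[:,:,::-1])
E
```

```text
lid top z by depth [127.  127.6 128.2]
lid 486.3 54.3 (56.0430793762207, 57.216983795166016)
pointer 147 -179.4
jar [485.1  53.1] 1273
green 5 163.3
```

View pics/8.png

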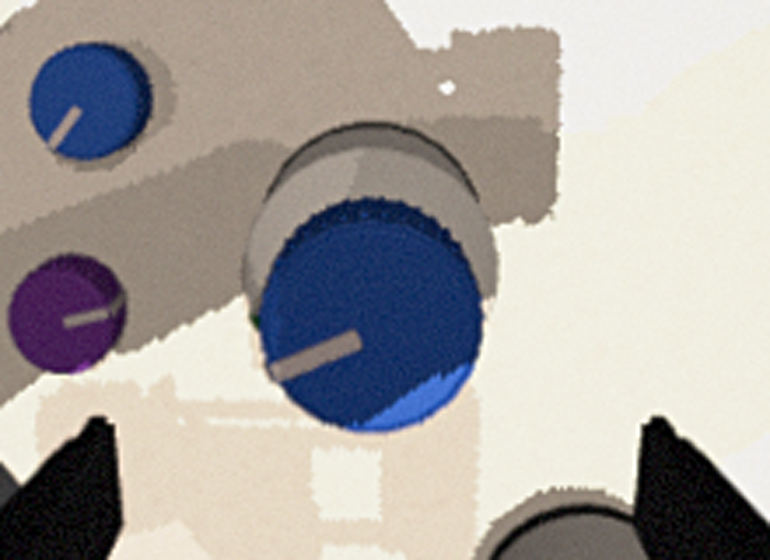

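The wrist crop shows the lid sitting low: its top is at 127 mm, where it was 139 mm. The pointer runs from (360,340) to (272,372), towards the green line that just shows at (255,320). I'll clear the arm and check the angle in the top view.

>>> {"op": "send_rows", "data": {"series": "-0.85 0.36 0 0 0 0;-0.85 0.36 0 0 0 0;-0.85 0.36 0 0 0 0;-0.85 0.36 0 0 0 0;-0.85 0.36 0 0 0 0"}}

```text
t: 11.05
eef_pos: [422.7, -221.7, 283.8]
tcp_rot: [-3.14, -0.0, 0.942]
ft_force: [0.2, -0.2, -0.5]
opening: 1.003
grip_force: 0.0
```

>>> {"op": "send_rows", "data": {"series": "-0.85 0.36 0 0 0 0;-0.85 0.36 0 0 0 0;-0.85 0.36 0 0 0 0;0 0 0 0 0 0"}}

```text
t: 11.55
eef_pos: [384.8, -384.7, 283.2]
tcp_rot: [-3.14, -0.0, 0.938]
ft_force: [-0.5, -0.2, 0.0]
opening: 0.998
grip_force: 0.0
```

```bash
python3 - <<'E'
from m import *
b=cam('top');measure(b,(190,150,255,215),126.5)
cv2.imwrite('pics/9.png',cv2.resize(b['color'][150:220,180:350],None,fx=4.5,fy=4.5,interpolation=cv2.INTER_CUBIC)[:,:,::-1])
E
```

```text
lid centre 484.8635559082031 49.00961685180664 r 28.156092285861945 0.33317344330744525
pointer n 33 ang 164.3793713627588 rmax 27.0996073348857
green 15 [452.2  57.7  74.7] ang 165.1
black 11 [471.1  17.7  69.4] ang -113.8
```

View pics/9.png

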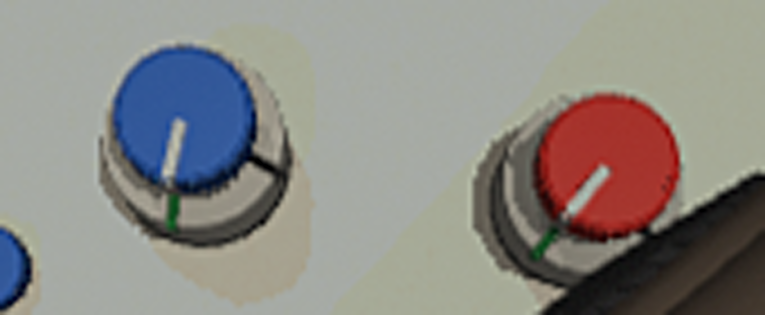

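The top view shows the blue lid's pointer, from (180,120) to (168,178), in line with the green line at (172,210). They measure 164.4° and 165.1°, and the lid is seated at home height. The red jar is untouched. I'll hand the job in.

```bash
python3 -c "
from cell import env
print(env.job_done())"
```

```text
the job is handed in; nothing more can be done
None
```

The blue lid was turned back until it dropped into the thread, then screwed home with its pointer within about 1° of the green line; it has been let go, the red-lidded jar was not touched, and the job was handed in at about 12 s.

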